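# Tap the porcelain well plate to the centre of the balance pan, then tare

### The job

Centre the round porcelain well plate on the balance pan, to within 2 mm of the middle of the engraved ring, by sliding it with light taps from its sides: it stays flat on the pan, and neither the plate nor the delicate pan may be pushed hard. When it rests there untouched, press the long tare key gently but fully down and let it go. The plate must still lie centred at the end, with the beaker, the jar and the weight left where they stand.

Things in the scene. Friction and masses are not known exactly. Their poses are not given: they have to be found in the camera images.
- balance: Top-loading laboratory balance, fixed to the bench, grey and white plastic, 296 mm deep (its x), 206 mm wide (its y); origin under the middle of its housing on the bench top; its x axis points from the key panel at the front to the pan at the back, z up. The housing's top below the pan is 78 mm above the bench; the key panel slopes down to the front.
- pan: Round steel pan, 170 mm across, 4 mm thick, with a thin engraved ring 120 mm across. Origin in the middle of the ring on its upper face, 92 mm above the bench, 50 mm behind the balance's origin; axes as the balance's. It floats on rubber studs: it gives 1.25 mm per newton sideways (12 mm at most; 0.17 mm/N down) and springs back when let go, taking the plate back by as much as it had given.
- plate: Loose round white porcelain plate with seven shallow wells, a solid disc 112 mm across, 18 mm thick, 0.29 to 0.63 kg, flat on the pan, off-centre towards the keys; too wide to grip. Origin at the middle of its underside, z up. Its side wall is upright from 3 to 16 mm above the pan. How hard it drags on the pan must be felt: 1 to 6 N slides it, the same all through one run.
- tare (a joint): Travel of the tare key: 0 up, 0.003 m fully down, where it meets a hard stop; a spring returns it (about 2 N to start it, 4 N fully down).
- tare_top (a point): Middle of the upper face of the tare key, the long bar key (48 mm along the balance's y, 16 mm across) in the middle of the key panel between two small round keys. Key up, it lies 112.5 mm in front of the balance's origin (162.5 mm in front of the pan's middle), 63.6 mm above the bench. The face leans 10 degrees to the front and the key moves straight into the panel.
- beaker: Bystander: open clear plastic beaker, 90 mm across, 120 mm tall; origin under its middle.
- jar: Bystander: small glass jar with a white cap, 52 mm across, 70 mm tall; origin under its middle.
- weight: Bystander: steel calibration weight with a knob, 36 mm across, 59 mm tall; origin under its middle.
Not all that is in view belongs to the job. Of the things like the plate, leave any that is orange; of the rest the smaller one is meant.

How it is judged:
By the outcome, as a careful person would: the job done as asked, in the order asked, and still so for the second after the job is handed in, with the robot touching nothing.
It also fails if it takes over 64 s, if anything falls off the work surface, if the arm or the gripper's body presses on something with over 40 N, if the wrist force passes 120 N, or if a joint passes its speed limit or range.

### The arm

A 6-joint arm with a two-finger parallel gripper is mounted at the origin on the work surface. World frame = base frame: x ahead of the robot, y to its left, z up, the work surface at z = 0. Lengths are in m, angles in rad, forces in N, time in s.
With the tool pointing down it reaches from about 0.35 to 0.775 m from the base axis. Payload 5.5 kg.
Tool frame: the origin (TCP) lies on the centre line of the jaws, within the pads' length; the fingertips stand 17 mm ahead of it and the grasp point (between the pads) lies 2 mm behind it; z points along the fingers, y is the direction in which the jaws open and shut (so a half turn about z gives the same grasp; the last joint's range is limited). The gripper opens to 85 mm and grips with 20 to 120 N. Pads are 22 mm wide; open, the fingers measure 114 mm over their backs; the gripper's body (76 mm by 85 mm) begins 54 mm behind the grasp point. The pads swing forward as they close: fully open they stand 13 mm farther back than shut.
Start: joints at [1.155, 0.313, 0.046, 1.304, 0, 1.431], TCP at [0.157, 0.553, 0.248] pointing down, gripper open.
Joint ranges: [-2.76, 2.76], [-0.86, 1.69], [-1.03, 1.26], [-2.2, 2.34], [-1.47, 1.5], [-3.14, 3.14]. Speed limits (rad/s): [2.57, 2.57, 3.14, 3.14, 3.14, 3.14].

### API

Orientations are given as a unit quaternion [w, x, y, z].
In Python, from workcell import env gives the robot as it stands.
- The arm moves only by the tool servo_tool, never from a script. Its argument "increments" is a list of rows, each an object of numbers: "claw": the closure, from 0 (fully open) to 1 (shut); "x", "y", "z": the shift along the world's x, y, z in units of 25 mm (1.0 is 25 mm); "ax", "ay", "az": the turn, a rotation vector about the world's x, y, z in units of 8 degrees (1.0 is 8 degrees). A call has 1 to 5 rows; each row shifts and turns the commanded pose from where the row before left it; what a row does not reach is not made up. A row lasts 1/10 s, in which the tool goes at most 50 mm and 8.59 degrees, less where a joint would pass 70% of its speed; a pose out of reach is approached as far as the arm can. A call is refused whole if a number of a shift passes 1 or a number of a turn 1, either way. A call with a gripper value outside its range is refused whole. The fingers move at their own pace and stop on an object; "newtons" is the grip in N (left out, the last holds). Time passes only in rows, so rows that do not move let the fingers close. It gives the time, the measured TCP pose, the force and the opening at its end, in the units of the state.
- env.get_state(): the state, without advancing time (a new reading comes with each control period).
- env.read_camera(name): name is "scene" or "top"; returns the picture (384x512x3 uint8, red, green, blue); there is no depth.
- env.calibration(name): a dict with "K" (3x3 intrinsics, pixels), "distortion" ([k1, k2, p1, p2, k3] as OpenCV has them; the pictures are not rectified), "world_to_cam" (4x4, takes a point from world to camera coordinates). Camera axes: x right, y down, z forward; pixel columns grow to the right and rows downward; lengths in m; the calibration is good to about 2 mm. A picture is of the moment at which its call begins. calibration takes no time and is no camera call.
- env.hand_in(): hands the job in, once; it reports no verdict.
The state is a dict: "clock": time; "joint_pos": joint angles; "qvel": joint speeds; "tau": joint torques, N m; "tcp_pos": TCP position; "orientation": TCP orientation; "wrist_force": force on the tool from outside, world axes, zero at the start; "ft_torque": the same for the moment, N m; "finger_gap": finger opening in m.
Only numpy, scipy, OpenCV 4.12 (cv2) and the standard library are available. Lean on these libraries where they do the work, as an engineer would, in place of code of your own. Each camera call takes 0.05 s, during which the arm holds its last target.

## Working session

There is one attempt and no reset: what is moved stays moved. The work goes in short steps, Python scripts to look and compute and a tool call to move; the robot and the scene stay as the last step left them, time stands still between calls to the robot, and variables do not carry over. Pictures are saved under pics/ and viewed, and the job is handed in when it is done.

Besides the shell and the picture viewer there is one more tool, called as name(argument=value, ...), one argument or row to a line, values as JSON. servo_tool: Moves the arm, as the interface text tells. Its arguments: {"type":"object","properties":{"increments":{"type":"array"},"newtons":{"type":"number"}},"required":["increments"]}

```bash
mkdir -p pics; ls; python3 - <<'E'
from workcell import env
import cv2,json
for n in("scene","top"):
    im=env.read_camera(n); cv2.imwrite(f"pics/{n}0.png",im[:,:,::-1])
    c=env.calibration(n); print(n,c)
print(env.get_state())
E
```

```text
pics
scene {'K': array([[374.59359088,   0.        , 251.9968336 ],
       [  0.        , 374.59359088, 191.85989822],
       [  0.        ,   0.        ,   1.        ]]), 'distortion': array([-0.00771137,  0.        ,  0.        ,  0.        ,  0.        ]), 'world_to_cam': array([[-8.91506322e-02,  9.95948853e-01, -1.17493440e-02,
        -7.68760567e-04],
       [ 7.09783696e-01,  5.52505211e-02, -7.02249589e-01,
        -3.83568612e-01],
       [-6.98755515e-01, -7.09454876e-02, -7.11833876e-01,
         1.41130367e+00],
       [ 0.00000000e+00,  0.00000000e+00,  0.00000000e+00,
         1.00000000e+00]])}
top {'K': array([[481.11772743,   0.        , 262.53633189],
       [  0.        , 481.11772743, 192.24994707],
       [  0.        ,   0.        ,   1.        ]]), 'distortion': array([-0.13154427,  0.        ,  0.        ,  0.        ,  0.        ]), 'world_to_cam': array([[ 0.01395553, -0.99981478, -0.01325289,  0.06710209],
       [-0.99746834, -0.01299604, -0.06991434,  0.60387623],
       [ 0.06972916,  0.01419503, -0.99746496,  1.24846045],
       [ 0.        ,  0.        ,  0.        ,  1.        ]])}
{'clock': 0.1, 'joint_pos': array([1.15541488e+00, 3.13945924e-01, 4.50988001e-02, 1.30360503e+00,
       2.53932106e-05, 1.43121532e+00]), 'qvel': array([-6.62562905e-05, -1.75936498e-03,  3.46234119e-03, -2.99220120e-04,
       -6.48602492e-04, -1.29513815e-03]), 'tau': array([ 3.64675085e-03, -4.81725991e+01,  2.99242830e+01,  1.26867142e-02,
       -1.03094421e-04, -5.71238672e-06]), 'tcp_pos': array([0.15640083, 0.55287863, 0.24748883]), 'orientation': array([-2.39004681e-04,  1.37463536e-01,  9.90506482e-01, -7.92766536e-04]), 'wrist_force': array([-0.47734668, -0.22831475,  0.13743241]), 'ft_torque': array([-0.02751473,  0.00429036, -0.03578649]), 'finger_gap': 0.08536944805765344}
```

View pics/scene0.png

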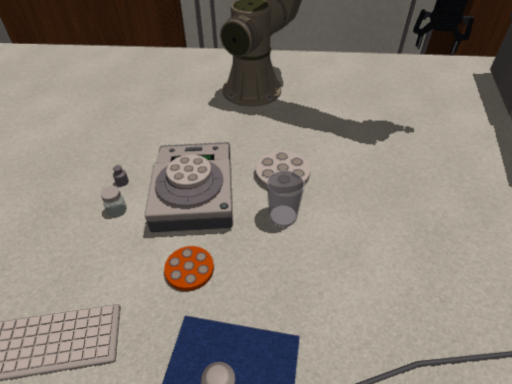

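View pics/top0.png

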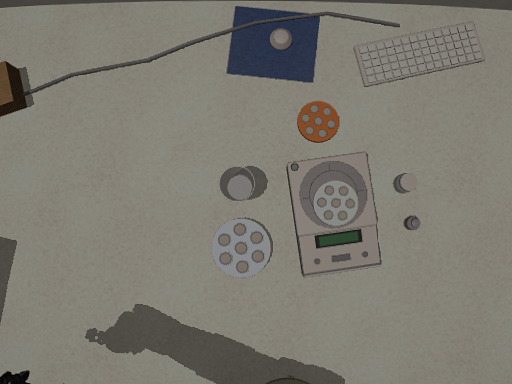

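```bash
cat > h.py <<'E'
import numpy as np,cv2
from workcell import env
C={n:env.calibration(n) for n in("scene","top")}
def ray(n,uv,z):
    c=C[n]; p=cv2.undistortPoints(np.array(uv,float).reshape(-1,1,2),c["K"],c["distortion"])[:,0]
    T=c["world_to_cam"];R=T[:3,:3];o=-R.T@T[:3,3]
    d=np.c_[p,np.ones(len(p))]@R
    return o+d*((z-o[2])/d[:,2])[:,None]
def proj(n,P):
    c=C[n];T=c["world_to_cam"]
    return cv2.projectPoints(np.array(P,float).reshape(-1,1,3),cv2.Rodrigues(T[:3,:3])[0],T[:3,3],c["K"],c["distortion"])[0][:,0]
def crop(n,im,x0,y0,w,h,s,name):
    c=cv2.resize(im[y0:y0+h,x0:x0+w],None,fx=s,fy=s,interpolation=cv2.INTER_CUBIC)[:,:,::-1].copy()
    c=cv2.convertScaleAbs(c,alpha=1.5)
    for k in range(0,w,10): cv2.putText(c,str(x0+k) if k%20==0 else "'",(k*s,10),0,.35,(0,255,255),1)
    for k in range(10,h,10): cv2.putText(c,str(y0+k),(0,k*s+4),0,.35,(0,255,255),1)
    cv2.imwrite("pics/"+name,c)
E
python3 - <<'E'
from h import *
im=cv2.imread("pics/top0.png")[:,:,::-1]; crop("top",im,280,145,110,135,4,"t1.png")
im=cv2.imread("pics/scene0.png")[:,:,::-1]; crop("scene",im,140,135,105,110,5,"s1.png")
E
```

```text
(no output)
```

View pics/t1.png

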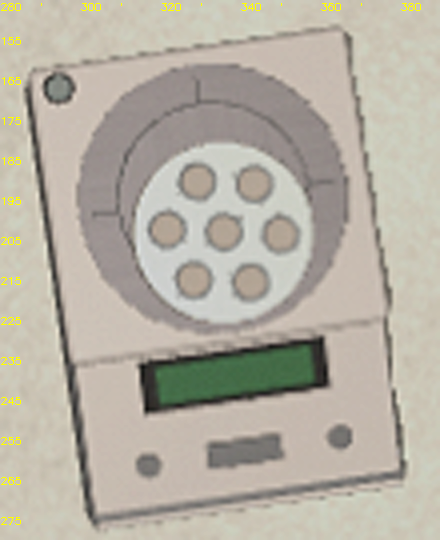

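View pics/s1.png

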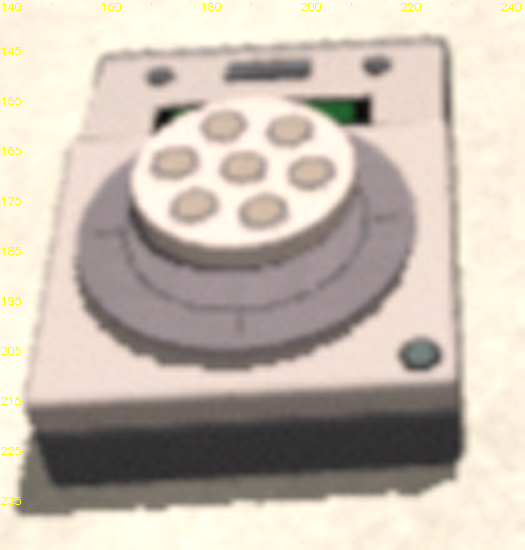

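```bash
cat >> h.py <<'E'
from scipy.optimize import least_squares
from scipy.ndimage import map_coordinates,gaussian_filter1d
def fitc(n,im,c0,r,z,pol,band=.008,ths=np.linspace(0,2*np.pi,120,endpoint=False),fixr=False,it=3,ch=None):
    g=im.astype(float)
    g=g.mean(2) if ch is None else g@np.array(ch,float)
    c=np.array([*c0,r],float)
    for k in range(it):
        rr=np.arange(c[2]-band,c[2]+band,.0004)
        P=np.array([[[c[0]+q*np.cos(t),c[1]+q*np.sin(t),z] for q in rr] for t in ths])
        uv=proj(n,P.reshape(-1,3)); v=map_coordinates(g,[uv[:,1],uv[:,0]],order=1).reshape(len(ths),-1)
        d=pol*gaussian_filter1d(v,3,axis=1,order=1)
        i=d[:,3:-3].argmax(1)+3; pts=np.array([P[a,b,:2] for a,b in enumerate(i)]); w=d[np.arange(len(ths)),i]>.5*np.median(d.max(1))
        f=lambda q:(np.hypot(pts[w,0]-q[0],pts[w,1]-q[1])-(r if fixr else q[2]))
        s=least_squares(f,c,loss="soft_l1",f_scale=.0005); c=s.x
        if fixr:c[2]=r
        band=max(.004,band*.6)
    return c,np.sqrt(np.median(s.fun**2)),w.sum()
E
python3 - <<'E'
from h import *
im=cv2.imread("pics/top0.png")[:,:,::-1]
f=lambda a:[[280+x/4,145+y/4] for x,y in a]
print("pan approx",ray("top",f([(211,198)]),.092))
print("plate approx",ray("top",f([(223,233)]),.110))
print("ticks",ray("top",f([(93,213),(333,182),(197,75)]),.092))
k=ray("top",f([(245,451)]),.0636); print("tare",k); k=ray("top",f([(148,465),(340,437)]),.0636);print(k)
pa=ray("top",f([(211,198)]),.092)[0,:2];pl=ray("top",f([(223,233)]),.11)[0,:2]
print(fitc("top",im,pa,.085,.092,1,ths=np.linspace(-2,2,100)), fitc("top",im,pa,.085,.092,1))
print("plate",fitc("top",im,pl,.056,.110,-1), fitc("top",im,pl,.055,.108,-1))
sc=cv2.imread("pics/scene0.png")[:,:,::-1]
g=lambda a:[[140+x/5,135+y/5] for x,y in a]
print("scene plate c",ray("scene",g([(243,167)]),.108),"tare",ray("scene",g([(268,71)]),.0636),"ticks",ray("scene",g([(97,232),(398,215),(240,330)]),.092))
o=C["top"]["world_to_cam"];print("cam",-o[:3,:3].T@o[:3,3])
E
```

```text
pan approx [[ 0.59464932 -0.10097958  0.092     ]]
plate approx [[ 0.57201471 -0.10608299  0.11      ]]
ticks [[ 0.58433616 -0.02736341  0.092     ]
 [ 0.60566288 -0.17761402  0.092     ]
 [ 0.67177142 -0.09196836  0.092     ]]
tare [[ 0.4359641  -0.12743919  0.0636    ]]
[[ 0.4265077  -0.06582048  0.0636    ]
 [ 0.44532812 -0.18813902  0.0636    ]]
(array([ 0.59579867, -0.10137357,  0.08503599]), np.float64(0.00040853062415935977), np.int64(100)) (array([ 0.59598302, -0.1013099 ,  0.08494838]), np.float64(0.00041874973071615745), np.int64(120))
plate (array([ 0.5735265 , -0.10535519,  0.05503829]), np.float64(0.0003931557138236004), np.int64(120)) (array([ 0.57361707, -0.10562633,  0.05513199]), np.float64(0.00038457086905964124), np.int64(120))
scene plate c [[ 0.57243224 -0.10683056  0.108     ]] tare [[ 0.44202048 -0.12583265  0.0636    ]] ticks [[ 0.60835061 -0.17540947  0.092     ]
 [ 0.58459114 -0.02738326  0.092     ]
 [ 0.66886291 -0.0900886   0.092     ]]
cam [0.51435687 0.05721573 1.28840446]
```

Plate candidates in the top view are the orange disc (318,121), the large white disc (241,248) and the small white disc on the pan (335,203). Orange is excluded and the smaller of the other two is meant, so it is the disc on the pan. The crop confirms it: white, seven wells, about 111 mm across, lying about 23 mm towards the keys.

I'll go round with the tool high and the fingers partly open, so they act as a cradle.

servo_tool(
  increments=[
    {"x": 0.8,"y": -1,"az": 0.2,"claw": 0.4},
    {"x": 0.8,"y": -1,"az": 0.2,"claw": 0.4},
    {"x": 0.8,"y": -1,"az": 0.2,"claw": 0.4},
    {"x": 0.8,"y": -1,"az": 0.2,"claw": 0.4},
    {"x": 0.8,"y": -1,"az": 0.2,"claw": 0.4},
  ],
  newtons=30,
)

```text
schema error: expected keys claw, x, y, z, ax, ay, az
```

servo_tool(
  increments=[
    {"x": 0.8,"y": -1,"az": 0.2,"claw": 0.4},
    {"x": 0.8,"y": -1,"az": 0.2,"claw": 0.4},
    {"x": 0.8,"y": -1,"az": 0.2,"claw": 0.4},
    {"x": 0.8,"y": -1,"az": 0.2,"claw": 0.4},
    {"x": 0.8,"y": -1,"az": 0.2,"claw": 0.4},
  ],
)

```text
schema error: expected keys claw, x, y, z, ax, ay, az
```

servo_tool(
  increments=[
    {"x": 0.8,"y": -1,"az": 0.2,"claw": 0.4},
    {"x": 0.8,"y": -1,"az": 0.2,"claw": 0.4},
    {"x": 0.8,"y": -1,"az": 0.2,"claw": 0.4},
    {"x": 0.8,"y": -1,"az": 0.2,"claw": 0.4},
    {"x": 0.8,"y": -1,"az": 0.2,"claw": 0.4},
  ],
)

```text
schema error: expected keys claw, x, y, z, ax, ay, az
```

servo_tool(
  increments=[
    {"x": 0.4,"y": -1,"claw": 0.4},
    {"x": 0.3,"y": -1,"claw": 0.4},
    {"y": -1,"claw": 0.4},
    {"y": -1,"claw": 0.4},
    {"y": -1,"claw": 0.4},
  ],
)

```text
schema error: expected keys claw, x, y, z, ax, ay, az
```

servo_tool(
  increments=[
    {"y": -1,"claw": 0.4},
    {"y": -1,"claw": 0.4},
    {"y": -1,"claw": 0.4},
    {"y": -1,"claw": 0.4},
    {"y": -1,"claw": 0.4},
  ],
)

```text
schema error: expected keys claw, x, y, z, ax, ay, az
```

servo_tool(
  increments=[
    {"y": -1,"claw": 0.4},
    {"y": -0.8,"claw": 0.4},
    {"z": -1,"claw": 0.4},
    {"z": -1,"claw": 0.4},
    {"claw": 0.4},
  ],
)

```text
schema error: expected keys claw, x, y, z, ax, ay, az
```

All keys are required. I'll send one call first to see the result.

servo_tool(
  increments=[
    {"claw": 0.4,"x": 0.8,"y": -1,"z": 0,"ax": 0,"ay": 0,"az": 0.2},
    {"claw": 0.4,"x": 0.8,"y": -1,"z": 0,"ax": 0,"ay": 0,"az": 0.2},
    {"claw": 0.4,"x": 0.8,"y": -1,"z": 0,"ax": 0,"ay": 0,"az": 0.2},
    {"claw": 0.4,"x": 0.8,"y": -1,"z": 0,"ax": 0,"ay": 0,"az": 0.2},
    {"claw": 0.4,"x": 0.8,"y": -1,"z": 0,"ax": 0,"ay": 0,"az": 0.2},
  ],
  newtons=30,
)

```text
clock: 0.6
tcp_pos: [0.257, 0.4271, 0.2479]
orientation: [-0.0, 0.067, 0.998, -0.0]
wrist_force: [0.7, 0.5, 0.8]
finger_gap: 0.0509
```

servo_tool(
  increments=[
    {"claw": 0.4,"x": 0.8,"y": -1,"z": 0,"ax": 0,"ay": 0,"az": 0.2},
    {"claw": 0.4,"x": 0.8,"y": -1,"z": 0,"ax": 0,"ay": 0,"az": 0.2},
    {"claw": 0.4,"x": 0.8,"y": -1,"z": 0,"ax": 0,"ay": 0,"az": 0.2},
    {"claw": 0.4,"x": 0.8,"y": -1,"z": 0,"ax": 0,"ay": 0,"az": 0.2},
    {"claw": 0.4,"x": 0.8,"y": -1,"z": 0,"ax": 0,"ay": 0,"az": 0.2},
  ],
)

```text
clock: 1.1
tcp_pos: [0.357, 0.3021, 0.248]
orientation: [-0.0, -0.002, 1.0, -0.0]
wrist_force: [0.1, -0.2, 0.2]
finger_gap: 0.0514
```

servo_tool(
  increments=[
    {"claw": 0.4,"x": 0.8,"y": -1,"z": 0,"ax": 0,"ay": 0,"az": 0.2},
    {"claw": 0.4,"x": 0.8,"y": -1,"z": 0,"ax": 0,"ay": 0,"az": 0.2},
    {"claw": 0.4,"x": 0.8,"y": -1,"z": 0,"ax": 0,"ay": 0,"az": 0.2},
    {"claw": 0.4,"x": 0.8,"y": -1,"z": 0,"ax": 0,"ay": 0,"az": 0.2},
    {"claw": 0.4,"x": 0.8,"y": -1,"z": 0,"ax": 0,"ay": 0,"az": 0.2},
  ],
)

```text
clock: 1.6
tcp_pos: [0.457, 0.1771, 0.248]
orientation: [-0.0, -0.072, 0.997, 0.0]
wrist_force: [0.2, 0.3, -0.1]
finger_gap: 0.051
```

servo_tool(
  increments=[
    {"claw": 0.4,"x": 0,"y": -1,"z": 0,"ax": 0,"ay": 0,"az": 0},
    {"claw": 0.4,"x": 0,"y": -1,"z": 0,"ax": 0,"ay": 0,"az": 0},
    {"claw": 0.4,"x": 0,"y": -1,"z": 0,"ax": 0,"ay": 0,"az": 0},
    {"claw": 0.4,"x": 0,"y": -1,"z": 0,"ax": 0,"ay": 0,"az": 0},
    {"claw": 0.4,"x": 0,"y": -1,"z": 0,"ax": 0,"ay": 0,"az": 0},
  ],
)

```text
clock: 2.1
tcp_pos: [0.4562, 0.0523, 0.2479]
orientation: [-0.0, -0.071, 0.997, 0.0]
wrist_force: [0.2, 0.4, -0.1]
finger_gap: 0.0513
```

servo_tool(
  increments=[
    {"claw": 0.4,"x": 0,"y": -1,"z": 0,"ax": 0,"ay": 0,"az": 0},
    {"claw": 0.4,"x": 0,"y": -1,"z": 0,"ax": 0,"ay": 0,"az": 0},
    {"claw": 0.4,"x": 0,"y": -1,"z": 0,"ax": 0,"ay": 0,"az": 0},
    {"claw": 0.4,"x": 0,"y": -1,"z": 0,"ax": 0,"ay": 0,"az": 0},
    {"claw": 0.4,"x": 0,"y": -1,"z": 0,"ax": 0,"ay": 0,"az": 0},
  ],
)

```text
clock: 2.6
tcp_pos: [0.4562, -0.0726, 0.248]
orientation: [-0.0, -0.071, 0.997, 0.0]
wrist_force: [-0.0, 0.8, -0.6]
finger_gap: 0.0512
```

servo_tool(
  increments=[
    {"claw": 0.4,"x": 0,"y": -0.8,"z": 0,"ax": 0,"ay": 0,"az": 0},
    {"claw": 0.4,"x": 0,"y": -0.8,"z": 0,"ax": 0,"ay": 0,"az": 0},
    {"claw": 0.4,"x": 0,"y": 0,"z": -0.8,"ax": 0,"ay": 0,"az": 0},
    {"claw": 0.4,"x": 0,"y": 0,"z": -0.8,"ax": 0,"ay": 0,"az": 0},
    {"claw": 0.4,"x": 0,"y": 0,"z": 0,"ax": 0,"ay": 0,"az": 0},
  ],
)

```text
clock: 3.1
tcp_pos: [0.4547, -0.1111, 0.2057]
orientation: [-0.002, -0.071, 0.997, 0.001]
wrist_force: [-0.6, 0.8, 1.1]
finger_gap: 0.0508
```

```bash
python3 - <<'E'
from h import *
for n in("scene","top"):
    im=env.read_camera(n); cv2.imwrite(f"pics/{n}1.png",im[:,:,::-1])
crop("scene",cv2.imread("pics/scene1.png")[:,:,::-1],130,90,130,120,5,"s2.png")
print(env.get_state())
E
```

```text
{'clock': 3.2, 'joint_pos': array([-4.10955464e-01,  1.28734077e-01, -2.89477977e-01,  1.15407967e+00,
        6.49406014e-05, -5.54039513e-01]), 'qvel': array([ 0.00326116, -0.01329079,  0.02749755,  0.00338941,  0.00036218,
        0.00061413]), 'tau': array([-1.40741249e-01, -3.56446409e+01,  2.80597097e+01, -3.33760260e-02,
       -5.49459161e-03,  1.39311888e-05]), 'tcp_pos': array([ 0.45615945, -0.11149367,  0.20820908]), 'orientation': array([-6.47275505e-04, -7.14809675e-02,  9.97441683e-01,  3.75690886e-04]), 'wrist_force': array([ 0.35288346, -0.07359253,  0.76836716]), 'ft_torque': array([-0.04673392, -0.03078903, -0.09833497]), 'finger_gap': 0.05132684242522046}
```

View pics/s2.png

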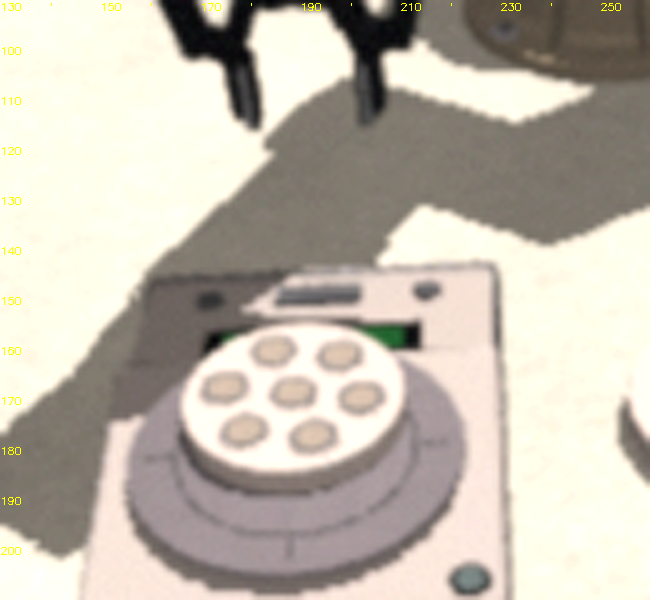

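```bash
python3 - <<'E'
from h import *
p=np.array([.4562,-.1115]);ey=np.array([-.143,.99])
for off in(0.0,.004,.009,.013,.017):
    print(off,*[proj("scene",[[*(p+s*.030*ey),.208-off]])[0].round(1) for s in(1,-1)], *[proj("top",[[*(p+s*.030*ey),.208-off]])[0].round(1) for s in(1,-1)])
crop("top",cv2.imread("pics/top1.png")[:,:,::-1],280,145,110,135,4,"t2.png")
E
```

```text
0.0 [202.9 108. ] [179.3 109. ] [330.7 254.6] [357.1 251. ]
0.004 [203.1 109.4] [179.5 110.4] [330.4 254.5] [356.7 251. ]
0.009 [203.3 111.1] [179.8 112. ] [330.1 254.4] [356.3 250.8]
0.013 [203.4 112.4] [180.  113.4] [329.9 254.3] [356.  250.8]
0.017 [203.6 113.7] [180.2 114.7] [329.7 254.2] [355.7 250.7]
```

View pics/t2.png

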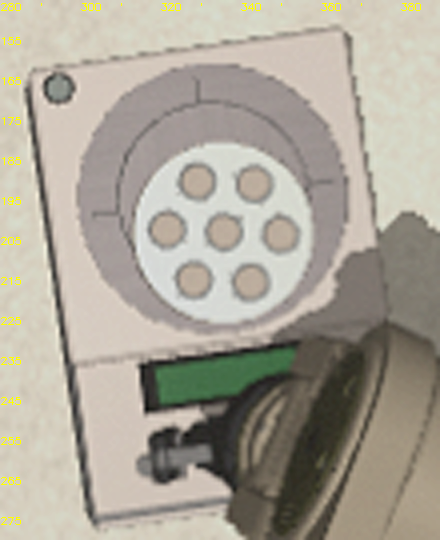

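servo_tool(
  increments=[
    {"claw": 0.4,"x": 0.8,"y": -0.1,"z": -0.6,"ax": 0,"ay": 0,"az": 0},
    {"claw": 0.4,"x": 0.8,"y": -0.05,"z": -0.8,"ax": 0,"ay": 0,"az": 0},
    {"claw": 0.4,"x": 0,"y": 0,"z": -0.8,"ax": 0,"ay": 0,"az": 0},
    {"claw": 0.4,"x": 0,"y": 0,"z": -0.8,"ax": 0,"ay": 0,"az": 0},
    {"claw": 0.4,"x": 0,"y": 0,"z": 0,"ax": 0,"ay": 0,"az": 0},
  ],
)

```text
clock: 3.7
tcp_pos: [0.4956, -0.1147, 0.1319]
orientation: [-0.002, -0.072, 0.997, 0.001]
wrist_force: [-0.6, 0.4, 0.3]
finger_gap: 0.0511
```

servo_tool(
  increments=[
    {"claw": 0.4,"x": 0,"y": 0,"z": -0.25,"ax": 0,"ay": 0,"az": 0},
    {"claw": 0.4,"x": 0,"y": 0,"z": -0.25,"ax": 0,"ay": 0,"az": 0},
    {"claw": 0.4,"x": 0,"y": 0,"z": -0.2,"ax": 0,"ay": 0,"az": 0},
    {"claw": 0.4,"x": 0,"y": 0,"z": -0.1,"ax": 0,"ay": 0,"az": 0},
    {"claw": 0.4,"x": 0,"y": 0,"z": 0,"ax": 0,"ay": 0,"az": 0},
  ],
)

```text
clock: 4.2
tcp_pos: [0.4964, -0.1154, 0.1132]
orientation: [-0.0, -0.071, 0.997, 0.0]
wrist_force: [-0.6, 0.0, -0.3]
finger_gap: 0.0515
```

```bash
python3 - <<'E'
from h import *
for n in("scene","top"):
    im=env.read_camera(n); cv2.imwrite(f"pics/{n}2.png",im[:,:,::-1])
crop("scene",cv2.imread("pics/scene2.png")[:,:,::-1],130,90,130,120,5,"s3.png")
s=env.get_state();print(s["clock"],s["tcp_pos"],s["wrist_force"])
E
```

```text
4.3 [ 0.49669542 -0.11551053  0.11356259] [-0.61854653  0.1449632  -0.27585288]
```

View pics/s3.png

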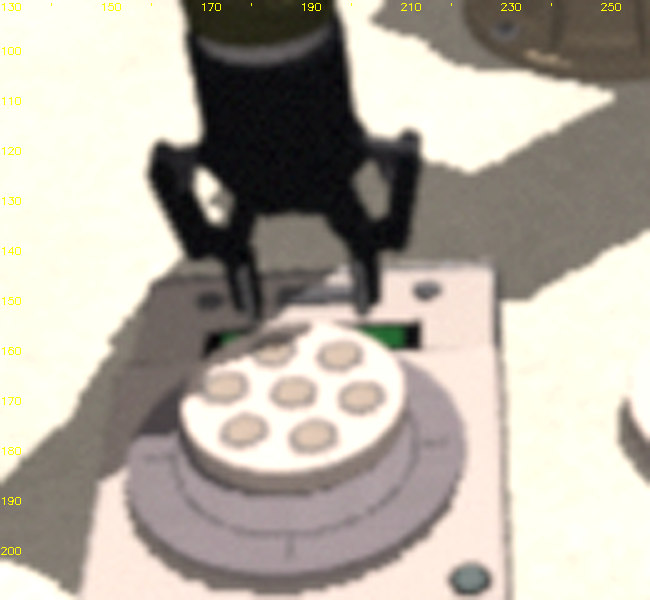

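```bash
python3 - <<'E'
from h import *
p=np.array([.4967,-.1155]);ey=np.array([-.143,.99]);ex=np.array([.99,.143])
for z in(.094,.098,.102,.106):
    print(z,*[proj("scene",[[*(p+s*.031*ey+f*ex),z]])[0].round(1) for s in(1,-1) for f in (0,.006,.011)])
E
```

```text
0.094 [203.5 152.8] [203.5 154.3] [203.4 155.5] [180.4 153.9] [180.2 155.3] [180.  156.5]
0.098 [203.4 151.7] [203.3 153.1] [203.2 154.3] [180.2 152.7] [180.  154.1] [179.8 155.3]
0.102 [203.2 150.5] [203.1 151.9] [203.1 153.1] [179.9 151.5] [179.7 153. ] [179.6 154.2]
0.106 [203.1 149.3] [203.  150.8] [202.9 152. ] [179.7 150.4] [179.5 151.8] [179.4 153. ]
```

servo_tool(
  increments=[
    {"claw": 0.4,"x": 0.14,"y": 0.02,"z": -0.1,"ax": 0,"ay": 0,"az": 0},
    {"claw": 0.4,"x": 0.14,"y": 0.02,"z": 0,"ax": 0,"ay": 0,"az": 0},
    {"claw": 0.4,"x": 0.1,"y": 0.014,"z": 0,"ax": 0,"ay": 0,"az": 0},
    {"claw": 0.4,"x": 0.1,"y": 0.014,"z": 0,"ax": 0,"ay": 0,"az": 0},
    {"claw": 0.4,"x": 0,"y": 0,"z": 0,"ax": 0,"ay": 0,"az": 0},
  ],
)

```text
clock: 4.8
tcp_pos: [0.5091, -0.1137, 0.1109]
orientation: [0.0, -0.072, 0.997, 0.0]
wrist_force: [0.3, 1.1, 0.5]
finger_gap: 0.051
```

servo_tool(
  increments=[
    {"claw": 0.4,"x": 0.03,"y": 0.004,"z": 0,"ax": 0,"ay": 0,"az": 0},
    {"claw": 0.4,"x": 0.03,"y": 0.004,"z": 0,"ax": 0,"ay": 0,"az": 0},
    {"claw": 0.4,"x": 0.03,"y": 0.004,"z": 0,"ax": 0,"ay": 0,"az": 0},
    {"claw": 0.4,"x": 0.03,"y": 0.004,"z": 0,"ax": 0,"ay": 0,"az": 0},
    {"claw": 0.4,"x": 0,"y": 0,"z": 0,"ax": 0,"ay": 0,"az": 0},
  ],
)

```text
clock: 5.3
tcp_pos: [0.5117, -0.1134, 0.1109]
orientation: [0.0, -0.071, 0.997, 0.0]
wrist_force: [-0.2, -0.1, -1.1]
finger_gap: 0.0511
```

servo_tool(
  increments=[
    {"claw": 0.4,"x": 0.03,"y": 0.004,"z": 0,"ax": 0,"ay": 0,"az": 0},
    {"claw": 0.4,"x": 0.03,"y": 0.004,"z": 0,"ax": 0,"ay": 0,"az": 0},
    {"claw": 0.4,"x": 0.03,"y": 0.004,"z": 0,"ax": 0,"ay": 0,"az": 0},
    {"claw": 0.4,"x": 0.03,"y": 0.004,"z": 0,"ax": 0,"ay": 0,"az": 0},
    {"claw": 0.4,"x": 0,"y": 0,"z": 0,"ax": 0,"ay": 0,"az": 0},
  ],
)

```text
clock: 5.8
tcp_pos: [0.5144, -0.1129, 0.1107]
orientation: [-0.0, -0.071, 0.997, 0.0]
wrist_force: [-1.2, -0.1, 1.2]
finger_gap: 0.0511
```

servo_tool(
  increments=[
    {"claw": 0.4,"x": 0.03,"y": 0.004,"z": 0,"ax": 0,"ay": 0,"az": 0},
    {"claw": 0.4,"x": 0.03,"y": 0.004,"z": 0,"ax": 0,"ay": 0,"az": 0},
    {"claw": 0.4,"x": 0.03,"y": 0.004,"z": 0,"ax": 0,"ay": 0,"az": 0},
    {"claw": 0.4,"x": 0.03,"y": 0.004,"z": 0,"ax": 0,"ay": 0,"az": 0},
    {"claw": 0.4,"x": 0,"y": 0,"z": 0,"ax": 0,"ay": 0,"az": 0},
  ],
)

```text
clock: 6.3
tcp_pos: [0.5178, -0.1126, 0.1108]
orientation: [0.0, -0.071, 0.997, -0.0]
wrist_force: [-1.1, -0.6, 0.5]
finger_gap: 0.0514
```

servo_tool(
  increments=[
    {"claw": 0.4,"x": 0.03,"y": 0.004,"z": 0,"ax": 0,"ay": 0,"az": 0},
    {"claw": 0.4,"x": 0.03,"y": 0.004,"z": 0,"ax": 0,"ay": 0,"az": 0},
    {"claw": 0.4,"x": 0.03,"y": 0.004,"z": 0,"ax": 0,"ay": 0,"az": 0},
    {"claw": 0.4,"x": 0.03,"y": 0.004,"z": 0,"ax": 0,"ay": 0,"az": 0},
    {"claw": 0.4,"x": 0,"y": 0,"z": 0,"ax": 0,"ay": 0,"az": 0},
  ],
)

```text
clock: 6.8
tcp_pos: [0.5207, -0.1121, 0.1108]
orientation: [0.0, -0.072, 0.997, 0.0]
wrist_force: [-2.0, -1.3, -0.0]
finger_gap: 0.0513
```

```bash
python3 - <<'E'
from h import *
for n in("scene","top"):
    im=env.read_camera(n); cv2.imwrite(f"pics/{n}3.png",im[:,:,::-1])
    if n=="top":crop("top",im,280,145,110,135,4,"t4.png")
    else: crop("scene",im,130,90,130,120,5,"s4.png")
    s=env.get_state();print(s["clock"],s["tcp_pos"],s["wrist_force"])
print(fitc("top",im,(.596,-.1013),.085,.092,1,ths=np.linspace(-1.5,1.7,90)))
E
```

```text
6.85 [ 0.52067049 -0.11213586  0.1107999 ] [-1.44515099 -0.24869275 -0.99211717]
6.9 [ 0.52066049 -0.1121311   0.11083177] [-2.4120384  -0.99642772  0.63814198]
(array([ 0.59736415, -0.10045066,  0.08520961]), np.float64(0.0004114324439170903), np.int64(84))
```

View pics/s4.png

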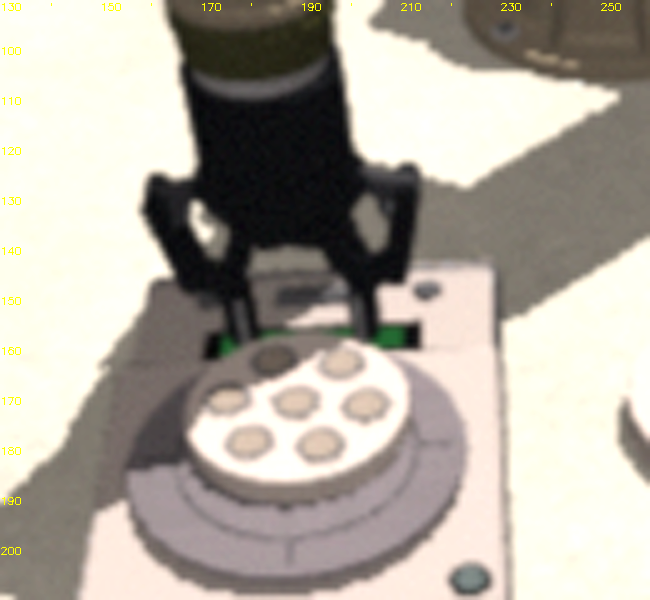

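View pics/t4.png

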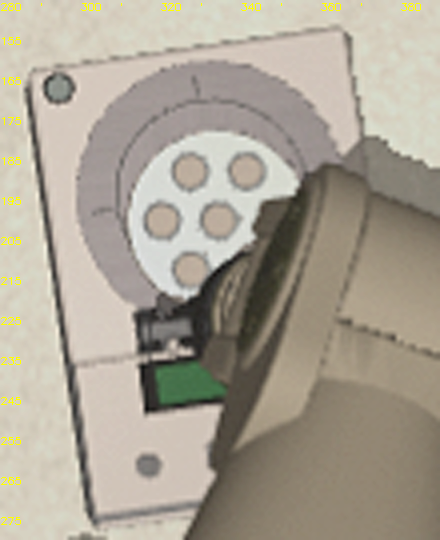

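```bash
cat >> h.py <<'E'
def meas(im,plc,pan=(.596,-.1013),tp=(-.4,2.3),tq=(-1.0,1.9),e=8.5):
    p=fitc("top",im,pan,.085,.092,1,ths=np.linspace(*tq,90),fixr=True,band=.006)
    q=fitc("top",im,plc,.055,.108,-1,ths=np.linspace(*tp,90),fixr=True,band=.006)
    r=fitc("top",im,p[0][:2],.0600,.092,-1,ths=np.linspace(*tq,90),fixr=True,band=.003)
    e=np.radians(e);d=q[0][:2]-p[0][:2]
    print("pan",p[0][:2].round(4),p[1:],"ring?",r[0][:2].round(4),r[1:],"plate",q[0][:2].round(4),q[1:],"off(bal x,y) mm",(1000*d@np.array([[np.cos(e),-np.sin(e)],[np.sin(e),np.cos(e)]])).round(2))
E
python3 - <<'E'
from h import *
full=(0,2*np.pi)
meas(cv2.imread("pics/top0.png")[:,:,::-1],(.5735,-.1055),tp=full,tq=full)
meas(cv2.imread("pics/top0.png")[:,:,::-1],(.5735,-.1055))
meas(cv2.imread("pics/top2.png")[:,:,::-1],(.5735,-.1055))
meas(cv2.imread("pics/top3.png")[:,:,::-1],(.581,-.1025))
E
```

```text
pan [ 0.596  -0.1012] (np.float64(0.00040600627271439316), np.int64(89)) ring? [ 0.5934 -0.1023] (np.float64(0.001106287161872728), np.int64(70)) plate [ 0.5736 -0.1057] (np.float64(0.0003854537529249659), np.int64(90)) off(bal x,y) mm [-22.72  -1.09]
pan [ 0.5958 -0.1014] (np.float64(0.00042893620593011903), np.int64(90)) ring? [ 0.5937 -0.1025] (np.float64(0.000621571788100845), np.int64(84)) plate [ 0.5738 -0.1056] (np.float64(0.00038735101597715853), np.int64(90)) off(bal x,y) mm [-22.38  -0.86]
pan [ 0.5958 -0.1014] (np.float64(0.00041810607709042065), np.int64(90)) ring? [ 0.5937 -0.1025] (np.float64(0.0004670153500588393), np.int64(86)) plate [ 0.5738 -0.1056] (np.float64(0.00037843894469184806), np.int64(90)) off(bal x,y) mm [-22.38  -0.86]
pan [ 0.5977 -0.1004] (np.float64(0.00040504320069853565), np.int64(90)) ring? [ 0.5951 -0.1014] (np.float64(0.00040607604613558066), np.int64(84)) plate [ 0.5807 -0.1022] (np.float64(0.0003939134702929573), np.int64(90)) off(bal x,y) mm [-17.06   0.78]
```

```bash
cat >> h.py <<'E'
def ringfit(im,c0,ths,r=.060,fixr=True,band=.005,z=.092):
    g=im.astype(float).mean(2); c=np.array([*c0,r])
    for k in range(4):
        rr=np.arange(c[2]-band,c[2]+band,.0004)
        P=np.array([[[c[0]+q*np.cos(t),c[1]+q*np.sin(t),z] for q in rr] for t in ths])
        uv=proj("top",P.reshape(-1,3)); v=map_coordinates(g,[uv[:,1],uv[:,0]],order=3).reshape(len(ths),-1)
        v=gaussian_filter1d(v,2,axis=1); d2=gaussian_filter1d(v,3,axis=1,order=2)
        i=d2[:,3:-3].argmax(1)+3; pts=np.array([P[a,b,:2] for a,b in enumerate(i)])
        f=lambda q:(np.hypot(pts[:,0]-q[0],pts[:,1]-q[1])-(r if fixr else q[2]))
        s=least_squares(f,c,loss="soft_l1",f_scale=.0005);c=s.x
        if fixr:c[2]=r
    return c,np.median(abs(s.fun))
E
python3 - <<'E'
from h import *
im=cv2.imread("pics/top0.png")[:,:,::-1]
for a in((-1,1.6),(-.9,1.4)):
  for f in (True,False):
    for b in(.004,.006): print(a,f,b,ringfit(im,(.595,-.102),np.linspace(*a,80),fixr=f,band=b))
# tick-based centre check
c=cv2.resize(im[150:235,295:372],None,fx=8,fy=8,interpolation=cv2.INTER_CUBIC)[:,:,::-1].copy()
c=cv2.convertScaleAbs(c,alpha=1.6)
t=np.linspace(0,2*np.pi,200)
for ctr,z,r,col in(((.5959,-.1013),.092,.085,(0,0,255)),((.5959,-.1013),.092,.060,(0,0,255)),((.5737,-.1056),.108,.056,(255,0,0))):
    uv=proj("top",np.c_[ctr[0]+r*np.cos(t),ctr[1]+r*np.sin(t),np.full(200,z)])
    for u,v in uv: cv2.circle(c,(int((u-295+.5)*8),int((v-150+.5)*8)),1,col,-1)
cv2.imwrite("pics/ov.png",c[:600])
E
```

```text
(-1, 1.6) True 0.004 (array([ 0.59590454, -0.10158488,  0.06      ]), np.float64(0.0003927171920065746))
(-1, 1.6) True 0.006 (array([ 0.59590034, -0.10158773,  0.06      ]), np.float64(0.00038993705962919387))
(-1, 1.6) False 0.004 (array([ 0.59590776, -0.10158494,  0.05999941]), np.float64(0.0003918872835781406))
(-1, 1.6) False 0.006 (array([ 0.59595378, -0.10156043,  0.05996777]), np.float64(0.0003691609257347808))
(-0.9, 1.4) True 0.004 (array([ 0.59588032, -0.10162928,  0.06      ]), np.float64(0.0003951981141968215))
(-0.9, 1.4) True 0.006 (array([ 0.5958848 , -0.10162914,  0.06      ]), np.float64(0.00039738397578361825))
(-0.9, 1.4) False 0.004 (array([ 0.59619367, -0.1015545 ,  0.05974643]), np.float64(0.0003609054340902168))
(-0.9, 1.4) False 0.006 (array([ 0.59617737, -0.10155467,  0.05976914]), np.float64(0.0003625931363305489))
```

View pics/ov.png

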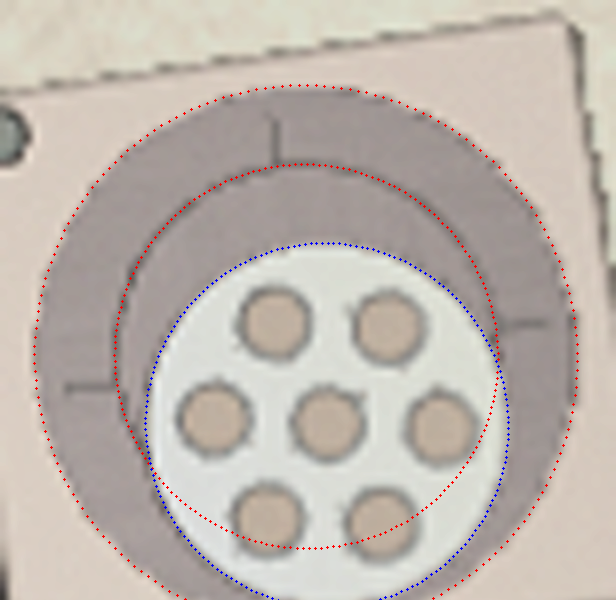

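servo_tool(
  increments=[
    {"claw": 0.4,"x": 0.05,"y": 0.003,"z": 0,"ax": 0,"ay": 0,"az": 0},
    {"claw": 0.4,"x": 0.05,"y": 0.003,"z": 0,"ax": 0,"ay": 0,"az": 0},
    {"claw": 0.4,"x": 0.05,"y": 0.003,"z": 0,"ax": 0,"ay": 0,"az": 0},
    {"claw": 0.4,"x": 0.05,"y": 0.003,"z": 0,"ax": 0,"ay": 0,"az": 0},
    {"claw": 0.4,"x": 0.05,"y": 0.003,"z": 0,"ax": 0,"ay": 0,"az": 0},
  ],
)

```text
clock: 7.4
tcp_pos: [0.5269, -0.1117, 0.1108]
orientation: [-0.0, -0.072, 0.997, 0.0]
wrist_force: [-2.2, -1.2, 0.4]
finger_gap: 0.0511
```

servo_tool(
  increments=[
    {"claw": 0.4,"x": 0.05,"y": 0.006,"z": 0,"ax": 0,"ay": 0,"az": 0},
    {"claw": 0.4,"x": 0.05,"y": 0.006,"z": 0,"ax": 0,"ay": 0,"az": 0},
    {"claw": 0.4,"x": 0.05,"y": 0.006,"z": 0,"ax": 0,"ay": 0,"az": 0},
    {"claw": 0.4,"x": 0.05,"y": 0.006,"z": 0,"ax": 0,"ay": 0,"az": 0},
    {"claw": 0.4,"x": 0.0,"y": 0.0,"z": 0,"ax": 0,"ay": 0,"az": 0},
  ],
)

```text
clock: 7.9
tcp_pos: [0.5321, -0.1112, 0.1108]
orientation: [0.0, -0.072, 0.997, 0.0]
wrist_force: [-1.0, -0.1, -0.1]
finger_gap: 0.0512
```

```bash
python3 - <<'E'
from h import *
im=env.read_camera("top"); cv2.imwrite("pics/top4.png",im[:,:,::-1])
crop("top",im,280,145,110,135,4,"t5.png")
s=env.get_state();print(s["clock"],s["tcp_pos"],s["wrist_force"])
meas(im,(.591,-.1015),tp=(-.3,2),tq=(-.9,1.6))
E
```

```text
7.95 [ 0.53201453 -0.11116737  0.11084393] [-1.42675399 -1.00253669 -0.18619859]
pan [ 0.5978 -0.1012] (np.float64(0.00041382521890320247), np.int64(90)) ring? [ 0.5953 -0.102 ] (np.float64(0.00040434578060349197), np.int64(85)) plate [ 0.592 -0.101] (np.float64(0.0004030777578125773), np.int64(90)) off(bal x,y) mm [-5.67  1.04]
```

View pics/t5.png

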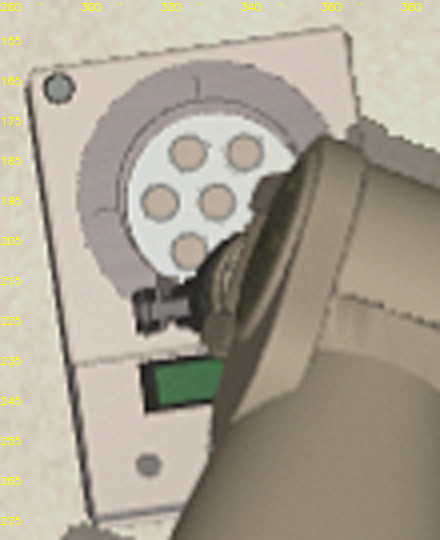

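servo_tool(
  increments=[
    {"claw": 0.4,"x": 0.05,"y": -0.002,"z": 0,"ax": 0,"ay": 0,"az": 0},
    {"claw": 0.4,"x": 0.05,"y": -0.002,"z": 0,"ax": 0,"ay": 0,"az": 0},
    {"claw": 0.4,"x": 0.05,"y": -0.002,"z": 0,"ax": 0,"ay": 0,"az": 0},
    {"claw": 0.4,"x": 0.05,"y": -0.002,"z": 0,"ax": 0,"ay": 0,"az": 0},
    {"claw": 0.4,"x": 0.02,"y": 0.0,"z": 0,"ax": 0,"ay": 0,"az": 0},
  ],
)

```text
clock: 8.45
tcp_pos: [0.5375, -0.1114, 0.1108]
orientation: [0.0, -0.071, 0.997, 0.0]
wrist_force: [-1.0, -0.3, 0.2]
finger_gap: 0.0511
```

```bash
python3 - <<'E'
from h import *
im=env.read_camera("top"); cv2.imwrite("pics/top5.png",im[:,:,::-1])
s=env.get_state();print(s["clock"],s["tcp_pos"],s["wrist_force"])
meas(im,(.597,-.1015),tp=(-.3,2),tq=(-.9,1.6))
E
```

```text
8.5 [ 0.53756933 -0.11139984  0.11082056] [-2.22140901 -0.27965232 -0.01399691]
pan [ 0.598  -0.1012] (np.float64(0.00040927371517784195), np.int64(90)) ring? [ 0.5942 -0.1035] (np.float64(0.0007604092618117009), np.int64(83)) plate [ 0.598  -0.1012] (np.float64(0.0004019322397557427), np.int64(90)) off(bal x,y) mm [0.07 0.02]
```

Offset is now about 0. I'll back off gently along the same line.

servo_tool(
  increments=[
    {"claw": 0.4,"x": -0.04,"y": -0.006,"z": 0,"ax": 0,"ay": 0,"az": 0},
    {"claw": 0.4,"x": -0.04,"y": -0.006,"z": 0,"ax": 0,"ay": 0,"az": 0},
    {"claw": 0.4,"x": -0.04,"y": -0.006,"z": 0,"ax": 0,"ay": 0,"az": 0},
    {"claw": 0.4,"x": -0.06,"y": -0.009,"z": 0,"ax": 0,"ay": 0,"az": 0},
    {"claw": 0.4,"x": -0.2,"y": -0.03,"z": 0,"ax": 0,"ay": 0,"az": 0},
  ],
)

```text
clock: 9.0
tcp_pos: [0.5282, -0.1129, 0.111]
orientation: [0.0, -0.072, 0.997, -0.0]
wrist_force: [-0.5, 0.7, 0.7]
finger_gap: 0.0511
```

servo_tool(
  increments=[
    {"claw": 0.4,"x": -0.6,"y": -0.09,"z": 0,"ax": 0,"ay": 0,"az": 0},
    {"claw": 0.4,"x": -0.8,"y": -0.12,"z": 0.5,"ax": 0,"ay": 0,"az": 0},
    {"claw": 0.4,"x": -0.8,"y": -0.12,"z": 0.8,"ax": 0,"ay": 0,"az": 0},
    {"claw": 1,"x": -0.8,"y": 0,"z": 0.2,"ax": 0,"ay": 0,"az": 0},
    {"claw": 1,"x": 0,"y": 0,"z": 0,"ax": 0,"ay": 0,"az": 0},
  ],
)

```text
clock: 9.5
tcp_pos: [0.451, -0.121, 0.1492]
orientation: [0.0, -0.071, 0.997, -0.0]
wrist_force: [0.7, 0.0, 0.6]
finger_gap: 0.0227
```

```bash
python3 - <<'E'
from h import *
im=env.read_camera("top"); cv2.imwrite("pics/top6.png",im[:,:,::-1]); crop("top",im,280,145,110,135,4,"t6.png")
sc=env.read_camera("scene"); crop("scene",sc,130,90,130,120,5,"s6.png")
s=env.get_state();print(s["clock"],s["tcp_pos"],s["wrist_force"],s["finger_gap"])
meas(im,(.596,-.1015),tp=(-.3,2),tq=(-.9,1.6))
meas(im,(.596,-.1015),tp=(-1.8,2.8),tq=(-1.5,2.2))
E
```

```text
9.6 [ 0.45305855 -0.12125712  0.14860419] [-0.2601556   0.17151349  0.17184709] 0.007759220795290599
pan [ 0.5958 -0.1014] (np.float64(0.00040995645918034333), np.int64(90)) ring? [ 0.5924 -0.103 ] (np.float64(0.0006784481276031445), np.int64(80)) plate [ 0.5963 -0.101 ] (np.float64(0.00041613824172242537), np.int64(90)) off(bal x,y) mm [0.63 0.27]
pan [ 0.5958 -0.1015] (np.float64(0.0003975698971211329), np.int64(90)) ring? [ 0.5925 -0.1019] (np.float64(0.0007428025266587868), np.int64(67)) plate [ 0.596  -0.1012] (np.float64(0.0004028299863890209), np.int64(90)) off(bal x,y) mm [0.21 0.3 ]
```

View pics/t6.png

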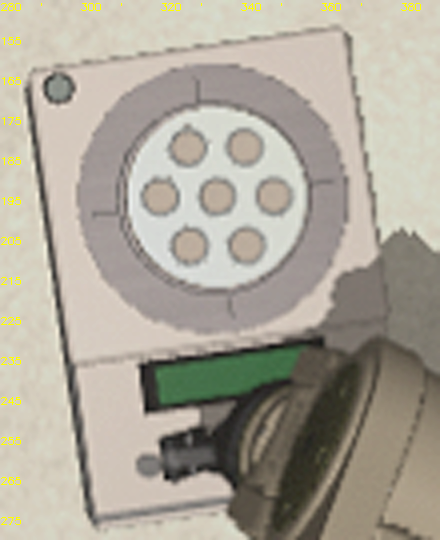

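View pics/s6.png

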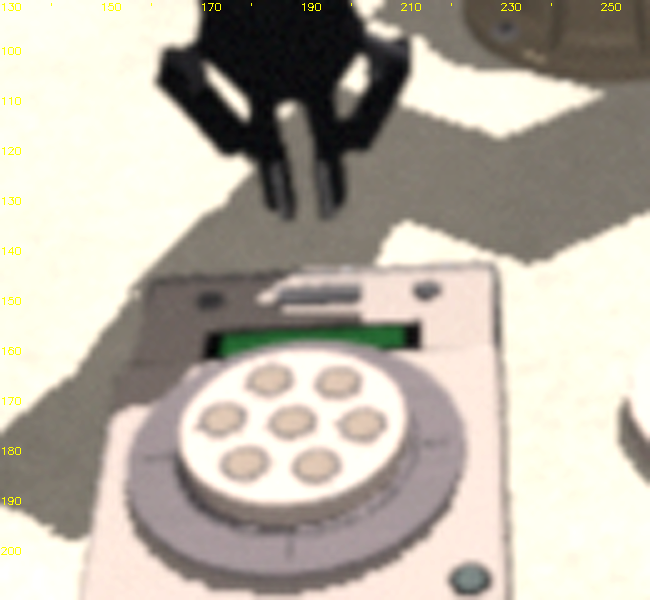

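The plate rests centred to within about 0.6 mm. In the top crop the plate centre is (217,196) inside the concentric ring, and pan and ring fits agree. Next I tilt 10 degrees to press along the key's travel, with the fingers shut.

servo_tool(
  increments=[
    {"claw": 1,"x": -0.4,"y": -0.1,"z": 0,"ax": 0.09,"ay": -0.62,"az": 0},
    {"claw": 1,"x": -0.4,"y": -0.1,"z": -0.3,"ax": 0.09,"ay": -0.62,"az": 0},
    {"claw": 1,"x": -0.36,"y": -0.05,"z": -0.3,"ax": 0,"ay": 0,"az": 0},
    {"claw": 1,"x": 0,"y": 0,"z": -0.4,"ax": 0,"ay": 0,"az": 0},
    {"claw": 1,"x": 0,"y": 0,"z": 0,"ax": 0,"ay": 0,"az": 0},
  ],
)

```text
clock: 10.1
tcp_pos: [0.4239, -0.1272, 0.1221]
orientation: [0.086, -0.071, 0.994, 0.007]
wrist_force: [-0.2, 1.1, 0.0]
finger_gap: 0.0
```

```bash
python3 - <<'E'
from h import *
from scipy.spatial.transform import Rotation as Ro
sc=env.read_camera("scene"); crop("scene",sc,130,90,130,120,5,"s7.png")
s=env.get_state();q=s["orientation"];R=Ro.from_quat([q[1],q[2],q[3],q[0]]).as_matrix()
print(s["clock"],s["tcp_pos"],s["wrist_force"],s["finger_gap"],R.round(3))
n=-R[:,2];k=np.array([.4345,-.1261,.0634]);
print("rel",((s["tcp_pos"]-k)-n*((s["tcp_pos"]-k)@n)).round(4),"standoff",(s["tcp_pos"]-k)@n-.017, "n",n)
tip=s["tcp_pos"]-.017*n
print("tip proj",proj("scene",[tip]),proj("top",[tip]))
E
```

```text
10.15 [ 0.42457243 -0.12743716  0.12277508] [-0.49063354 -0.08454217 -0.22071424] 0.00020018063465939405 [[-0.975 -0.143  0.171]
 [-0.141  0.99   0.026]
 [-0.173  0.001 -0.985]]
rel [0.0004 0.0002 0.0001] standoff 0.04321270832844457 n [-0.17082676 -0.02557464  0.98496911]
tip proj [[192.36006771 134.00658087]] [[343.6307217  262.35357158]]
```

View pics/s7.png

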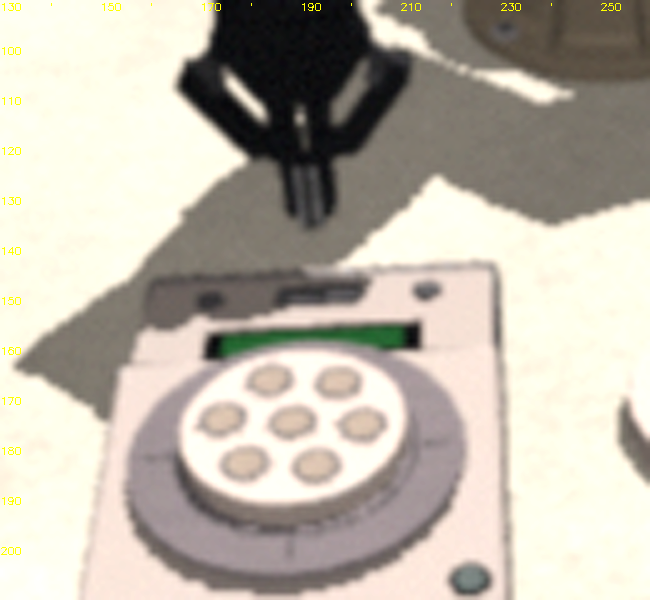

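servo_tool(
  increments=[
    {"claw": 1,"x": 0.09,"y": 0.013,"z": -0.5,"ax": 0,"ay": 0,"az": 0},
    {"claw": 1,"x": 0.09,"y": 0.013,"z": -0.5,"ax": 0,"ay": 0,"az": 0},
    {"claw": 1,"x": 0.05,"y": 0.008,"z": -0.3,"ax": 0,"ay": 0,"az": 0},
    {"claw": 1,"x": 0.035,"y": 0.005,"z": -0.2,"ax": 0,"ay": 0,"az": 0},
    {"claw": 1,"x": 0,"y": 0,"z": 0,"ax": 0,"ay": 0,"az": 0},
  ],
)

```text
clock: 10.65
tcp_pos: [0.4307, -0.1261, 0.0853]
orientation: [0.087, -0.071, 0.994, 0.007]
wrist_force: [-0.2, -0.5, 0.6]
finger_gap: -0.0001
```

servo_tool(
  increments=[
    {"claw": 1,"x": 0.007,"y": 0.001,"z": -0.04,"ax": 0,"ay": 0,"az": 0},
    {"claw": 1,"x": 0.007,"y": 0.001,"z": -0.04,"ax": 0,"ay": 0,"az": 0},
    {"claw": 1,"x": 0.007,"y": 0.001,"z": -0.04,"ax": 0,"ay": 0,"az": 0},
    {"claw": 1,"x": 0,"y": 0,"z": 0,"ax": 0,"ay": 0,"az": 0},
    {"claw": 1,"x": 0,"y": 0,"z": 0,"ax": 0,"ay": 0,"az": 0},
  ],
)

```text
clock: 11.15
tcp_pos: [0.431, -0.1263, 0.083]
orientation: [0.087, -0.071, 0.994, 0.006]
wrist_force: [-0.1, -0.2, -0.2]
finger_gap: -0.0
```

```bash
cat > st.py <<'E'
from h import *
s=env.get_state();n=np.array([-.1708,-.0256,.985]);k=np.array([.4345,-.1261,.0634])
print(s["clock"],s["tcp_pos"].round(4),s["wrist_force"].round(2),"standoff mm",1000*((s["tcp_pos"]-k)@n-.017),"Fn",s["wrist_force"]@n)
E
python3 st.py
```

```text
11.15 [ 0.431  -0.1263  0.083 ] [-0.11 -0.21 -0.2 ] standoff mm 2.8922045522119 Fn -0.17014702480232904
```

Each row now goes 0.5 mm, and I watch the force as I press.

servo_tool(
  increments=[
    {"claw": 1,"x": 0.007,"y": 0.001,"z": -0.04,"ax": 0,"ay": 0,"az": 0},
    {"claw": 1,"x": 0.007,"y": 0.001,"z": -0.04,"ax": 0,"ay": 0,"az": 0},
    {"claw": 1,"x": 0,"y": 0,"z": 0,"ax": 0,"ay": 0,"az": 0},
  ],
)

```text
clock: 11.45
tcp_pos: [0.4313, -0.1261, 0.0807]
orientation: [0.087, -0.071, 0.994, 0.006]
wrist_force: [-1.0, -0.3, 0.7]
finger_gap: 0.0002
```

servo_tool(
  increments=[
    {"claw": 1,"x": 0.007,"y": 0.001,"z": -0.04,"ax": 0,"ay": 0,"az": 0},
    {"claw": 1,"x": 0,"y": 0,"z": 0,"ax": 0,"ay": 0,"az": 0},
  ],
)

```text
clock: 11.65
tcp_pos: [0.4316, -0.1262, 0.0798]
orientation: [0.087, -0.071, 0.994, 0.006]
wrist_force: [-1.3, 0.5, 1.7]
finger_gap: -0.0001
```

servo_tool(
  increments=[
    {"claw": 1,"x": 0.007,"y": 0.001,"z": -0.04,"ax": 0,"ay": 0,"az": 0},
    {"claw": 1,"x": 0,"y": 0,"z": 0,"ax": 0,"ay": 0,"az": 0},
  ],
)

```text
clock: 11.85
tcp_pos: [0.4317, -0.1261, 0.0788]
orientation: [0.087, -0.071, 0.994, 0.006]
wrist_force: [-0.7, -0.1, 3.7]
finger_gap: 0.0
```

servo_tool(
  increments=[
    {"claw": 1,"x": 0.007,"y": 0.001,"z": -0.04,"ax": 0,"ay": 0,"az": 0},
    {"claw": 1,"x": 0,"y": 0,"z": 0,"ax": 0,"ay": 0,"az": 0},
  ],
)

```text
clock: 12.05
tcp_pos: [0.4319, -0.1261, 0.0778]
orientation: [0.087, -0.071, 0.994, 0.006]
wrist_force: [-1.5, -0.0, 2.8]
finger_gap: 0.0001
```

servo_tool(
  increments=[
    {"claw": 1,"x": 0.007,"y": 0.001,"z": -0.04,"ax": 0,"ay": 0,"az": 0},
    {"claw": 1,"x": 0,"y": 0,"z": 0,"ax": 0,"ay": 0,"az": 0},
  ],
)

```text
clock: 12.25
tcp_pos: [0.432, -0.1261, 0.0772]
orientation: [0.087, -0.071, 0.994, 0.006]
wrist_force: [-3.7, 1.2, 8.1]
finger_gap: 0.0
```

```bash
python3 st.py
```

```text
12.25 [ 0.432  -0.1261  0.0772] [-3.7   1.25  8.14] standoff mm -2.9824941897786394 Fn 8.622602117932653
```

8.6 N at 3.0 mm depth is above the spring's 4 N, so the key is on its stop. I'll hold briefly, then release along the same line.

servo_tool(
  increments=[
    {"claw": 1,"x": 0.002,"y": 0,"z": -0.01,"ax": 0,"ay": 0,"az": 0},
    {"claw": 1,"x": 0,"y": 0,"z": 0,"ax": 0,"ay": 0,"az": 0},
  ],
)

```text
clock: 12.45
tcp_pos: [0.432, -0.1261, 0.0772]
orientation: [0.087, -0.071, 0.994, 0.006]
wrist_force: [-4.9, 2.1, 11.4]
finger_gap: -0.0
```

servo_tool(
  increments=[
    {"claw": 1,"x": -0.01,"y": -0.001,"z": 0.06,"ax": 0,"ay": 0,"az": 0},
    {"claw": 1,"x": -0.015,"y": -0.002,"z": 0.08,"ax": 0,"ay": 0,"az": 0},
    {"claw": 1,"x": -0.03,"y": -0.005,"z": 0.2,"ax": 0,"ay": 0,"az": 0},
    {"claw": 1,"x": -0.1,"y": -0.015,"z": 0.6,"ax": 0,"ay": 0,"az": 0},
    {"claw": 1,"x": -0.3,"y": 0,"z": 0.9,"ax": 0,"ay": 0,"az": 0},
  ],
)

```text
clock: 12.95
tcp_pos: [0.4201, -0.1263, 0.1221]
orientation: [0.086, -0.071, 0.994, 0.007]
wrist_force: [1.2, -0.4, 0.3]
finger_gap: -0.0001
```

servo_tool(
  increments=[
    {"claw": 1,"x": -0.4,"y": 0.5,"z": 1,"ax": 0,"ay": 0,"az": 0},
    {"claw": 1,"x": -0.2,"y": 1,"z": 1,"ax": 0,"ay": 0,"az": 0},
    {"claw": 1,"x": 0,"y": 1,"z": 0.5,"ax": 0,"ay": 0,"az": 0},
    {"claw": 1,"x": 0,"y": 1,"z": 0,"ax": 0,"ay": 0,"az": 0},
    {"claw": 1,"x": 0,"y": 1,"z": 0,"ax": 0,"ay": 0,"az": 0},
  ],
)

```text
clock: 13.45
tcp_pos: [0.4061, -0.0135, 0.186]
orientation: [0.088, -0.071, 0.994, 0.006]
wrist_force: [-0.4, 0.3, -0.5]
finger_gap: -0.0003
```

servo_tool(
  increments=[
    {"claw": 1,"x": 0,"y": 1,"z": 0,"ax": 0,"ay": 0,"az": 0},
    {"claw": 1,"x": 0,"y": 1,"z": 0,"ax": 0,"ay": 0,"az": 0},
    {"claw": 1,"x": 0,"y": 1,"z": 0,"ax": 0,"ay": 0,"az": 0},
    {"claw": 1,"x": 0,"y": 1,"z": 0,"ax": 0,"ay": 0,"az": 0},
    {"claw": 1,"x": 0,"y": 0,"z": 0,"ax": 0,"ay": 0,"az": 0},
  ],
)

```text
clock: 13.95
tcp_pos: [0.4054, 0.088, 0.1851]
orientation: [0.087, -0.073, 0.993, 0.007]
wrist_force: [1.0, -0.3, 0.8]
finger_gap: 0.0002
```

```bash
python3 - <<'E'
from h import *
im=env.read_camera("top"); cv2.imwrite("pics/top8.png",im[:,:,::-1]); crop("top",im,280,145,150,135,4,"t8.png")
sc=env.read_camera("scene"); cv2.imwrite("pics/scene8.png",sc[:,:,::-1])
s=env.get_state();print(s["clock"],s["tcp_pos"],s["wrist_force"],s["finger_gap"])
full=(0,2*np.pi)
meas(im,(.596,-.1015),tp=full,tq=full)
for z,r in((.110,.055),(.108,.055)):print(fitc("top",im,(.596,-.1015),r,z,-1,band=.004))
print(ringfit(im,(.596,-.1014),np.linspace(1,3.2,60),band=.003))
E
```

```text
14.05 [0.40558904 0.08620681 0.18508236] [ 0.0139605  -0.88570256  0.12245619] -6.623040818378687e-05
pan [ 0.596  -0.1012] (np.float64(0.0004052251525734629), np.int64(89)) ring? [ 0.593  -0.1009] (np.float64(0.0008946890855090692), np.int64(57)) plate [ 0.5954 -0.1014] (np.float64(0.00040173729654640423), np.int64(90)) off(bal x,y) mm [-0.53 -0.03]
(array([ 0.5954002 , -0.10101675,  0.05538328]), np.float64(0.00038878909180856233), np.int64(120))
(array([ 0.59555191, -0.10129089,  0.05547798]), np.float64(0.00038878909895299674), np.int64(120))
(array([ 0.59656515, -0.10134175,  0.06      ]), np.float64(0.00020218213151398934))
```

View pics/t8.png

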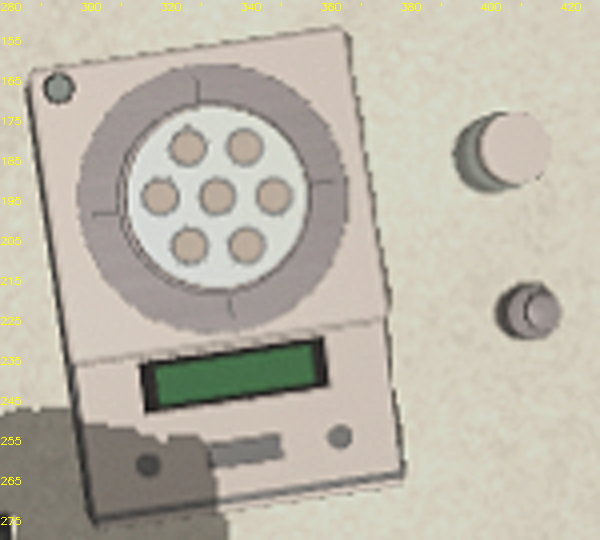

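View pics/scene8.png

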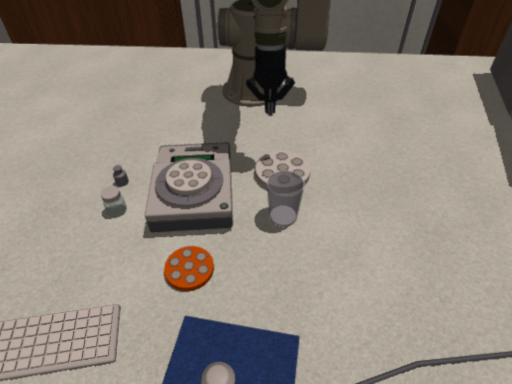

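```bash
python3 -c "
from workcell import env
print(env.hand_in())"
```

```text
the job is handed in; nothing more can be done
None
```

The plate is centred on the pan, the tare key has been pressed fully down and released, and I handed the job in at about 14 s of the 64 s allowed.

- **Plate:** I slid it about 23 mm from its key side in slow steps with half-open fingers at about 2 N, then backed off slowly. After the key press, the top-camera fits put it (-0.5, 0.0) mm from the pan's middle in the balance's axes. The fits varied by about 0.5 mm, and the ring and pan-edge centres agreed to about 0.3 mm before the push.
- **Ring after centring:** a rough fit of the ring, mostly hidden by the plate, was off by 2–3 mm. I set it aside because it locks onto the line's edge. A better fit on the visible arc agreed with the pan's middle to about 0.6 mm.
- **Tare key:** I pressed it along its travel. The spring gave about 3 N until 3.0 mm, then the force rose to about 9–12 N with no further movement, so it was on its stop. I released it and backed clear. The final pictures don't resolve the key's height, so its return is not confirmed by eye.
- **Bystanders:** the beaker, jar and weight look unmoved in the last pictures, compared by eye. The gripper was touching nothing at hand-in.

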